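Lock the hold-down over the walnut off-cut

TASK

Two small clamping fixtures stand on the bench, each with a wooden off-cut lying in its bed. Lock the one that holds the dark walnut off-cut: turn its black bar knob clockwise (seen from above) until it clicks past its detent and the steel finger lies square across the wood, then let go. Leave the other fixture's knob as it is, and the walnut lying in its bed.

Things in the scene. Friction and masses are not known exactly. Their poses are not given: they have to be found in the camera images.
- walnut_knob (a joint): Knob of the fixture with the dark walnut. 0: open, against a stop (the start); grows clockwise seen from above; 1.047 rad (60 degrees): locked, against a hard stop. A sprung strut under it resists with about 0.1 N m, falling to nothing at the detent's crest half way (0.52 rad); past that it clicks over and drives the knob to the locked stop.
- walnut_knob_grip (a point): On that knob's vertical axis at grip height, 74 mm above the bench. Black upright bar 52 long, 14 wide, 50 to 90 mm above the bench; round hub 40 wide below it. Axes turn with the knob: x along the bar to its white mark, y across it (squeeze here), z up. Below the bar a steel finger, 16 wide, 40 to 46 mm above the bench, reaches 72 mm from the axis along x; locked, it points square across the bed.
- walnut_offcut: Dark walnut off-cut, 34 x 140 x 18 mm, loose in a bed with low aluminium fences on a fixed ply base (170 x 170 x 18 mm). Origin: centre of its underside, 18 mm above the bench; x across it, y along it, z up. Its centre lies 67 mm from the knob's axis; the finger passes 4 mm above it. The brass spring strut on the knob's other side stays below 40 mm.
- pale_knob (a joint): Knob of the other fixture, which is alike but holds a light brown off-cut of 30 x 120 x 20 mm. Same values; it starts open at 0 and must stay there.
Mind the look-alikes: they are no part of the job. Leave any red look-alike of the walnut_offcut alone.

How it is judged:
At the end, for the whole second after the job is handed in: The knob of the fixture with the walnut off-cut is within 10 degrees of locked (0.87 rad or more), the other knob is within 10 degrees of open, and the walnut lies flat in its bed, its centre within 82 mm of the knob's axis (value of joint walnut_knob above 0.87 rad and value of joint pale_knob below 0.17 rad and horizontal distance between walnut_offcut and walnut_knob_grip below 0.082 m and angle between walnut_offcut's own z axis and vertical below 0.1 rad); the robot touches nothing.
It fails at once if the other fixture's knob is turned more than 20 degrees (value of joint pale_knob above 0.35 rad).
It fails at once if the walnut off-cut is lifted or knocked out of its bed (distance between walnut_offcut and walnut_knob_grip above 0.11 m).
It also fails if it takes over 29 s, if anything falls off the work surface, if the arm or the gripper's body presses on something with over 40 N, if the wrist force passes 120 N, or if a joint passes its speed limit or range.

ROBOT

A 6-joint arm with a two-finger parallel gripper is mounted at the origin on a cart in front of the work surface, level with it; the furniture and walls round the work are solid. World frame = base frame: x ahead of the robot, y to its left, z up, the work surface at z = 0. Lengths are in m, angles in rad, forces in N, time in s.
With the tool pointing down it reaches from about 0.325 to 0.9 m from the base axis. Payload 3.5 kg.
Tool frame: the origin (TCP) lies at the very end of the fingers, on their centre line; the grasp point (between the pads) lies 19 mm behind it; z points along the fingers, y is the direction in which the jaws open and shut (so a half turn about z gives the same grasp; the last joint's range is limited). The gripper opens to 85 mm and grips with 20 to 120 N. Pads are 22 mm wide; open, the fingers measure 114 mm over their backs; the gripper's body (76 mm by 85 mm) begins 54 mm behind the grasp point. The pads swing forward as they close: fully open they stand 13 mm farther back than shut.
Start: joints at [1.133, 0.276, -0.026, 1.268, 0, 1.467], TCP at [0.205, 0.59, 0.231] pointing down, gripper open.
Joint ranges: [-3.12, 3.12], [-0.85, 1.88], [-1.08, 1.24], [-1.95, 2.15], [-1.57, 1.53], [-3.14, 3.14]. Speed limits (rad/s): [2.57, 2.57, 3.14, 3.14, 3.14, 3.14].

INTERFACE

Orientations are given as a unit quaternion [w, x, y, z].
In Python, from plant import env, viewer, sign_off, nets gives the robot as it stands.
- The arm moves only by the shell command python3 -m crank 'ROWS'. ROWS is a JSON object of lists of equal length, an entry for each row: "hand": the opening, from 0 (shut) to 1 (fully open); "translation": the shift along the tool's x, y, z in cm, a list of three; "turn": the turn, a rotation vector about the tool's x, y, z in rad, a list of three. In form: {"hand": [hand, ...], "translation": [[tx, ty, tz], ...], "turn": [[wx, wy, wz], ...]}. A call has 1 to 20 rows; each row is the pose to reach, as a shift and turn from the pose commanded when the call began, along the tool's axes at that moment; what a row does not reach only later rows make up. A row lasts 1/10 s, in which the tool goes at most 50 mm and 8.59 degrees, less where a joint would pass 70% of its speed; a pose out of reach is approached as far as the arm can. A call with a gripper value outside its range is refused whole. The fingers move at their own pace and stop on an object; the grip force is fixed at half the most. Time passes only in rows, so rows that repeat a pose let the fingers close. It gives the time, the measured TCP pose, the force and the opening at its end, in the units of the state.
- env.state(): the state, without advancing time (a new reading comes with each control period).
- viewer.capture(name): name is "scene" or "side" or "wrist"; returns (picture, depth): 420x560x3 uint8, red, green, blue; 420x560 float32, m along the optical axis (not along the pixel's ray), 0 where there is no reading.
- viewer.calibration(name): a dict with "mtx" (3x3 intrinsics, pixels), "eye" and "rotation" of the camera in the world; the wrist camera has in their place "mount" (4x4, takes a point from camera to tool coordinates, whose origin is the TCP and whose axes are the flange's). Camera axes: x right, y up, looking along -z (the intrinsics and any distortion apply to the point x, -y, -z); pixel columns grow to the right and rows downward; lengths in m; the calibration is good to about 2 mm. A picture is of the moment at which its call begins: read the wrist's pose just before it. calibration takes no time and is no camera call.
- sign_off(): hands the job in, once; it reports no verdict.
Trained networks look in the newest picture that a camera, given by its name, has taken for a name from the list of things; names that differ only in an ending like _2 or _b are one class to them, and where a whole thing is asked for, a point or a joint stands for the part that bears it (a point fixed in the world has none). Each returns a list of dicts, best first, with "confidence" (0 to 1); they miss things now and then, are a little off and sometimes report something else, mostly with a low value. They report only what shows in the picture. A call takes as long as a camera call. They do not tell look-alikes from the thing itself.
- nets.spot_in(target, camera): "at" ([x, y, z] in m, in the coordinates of the camera as it stood for that picture, good to about 4 mm: the middle of the surface that is visible of it).
- nets.trace(target, camera): "mask" (420x560 bool, what is visible of it).
- nets.tip_of(target, camera): "at" ([x, y, z] in m, in the coordinates of the camera as it stood for that picture, good to about 4 mm: a listed point, or the origin of a listed thing).
The state is a dict: "clock": time; "joint_positions": joint angles; "qd": joint speeds; "joint_efforts": joint torques, N m; "tcp_pos": TCP position; "eef_rot": TCP orientation; "contact_force": force on the tool from outside, world axes, zero at the start; "wrist_torque": the same for the moment, N m; "width": finger opening in m.
Only numpy, scipy, OpenCV 4.12 (cv2) and the standard library are available. Lean on these libraries where they do the work, as an engineer would, in place of code of your own. Each camera call takes 0.05 s, during which the arm holds its last target.

## Working session

There is one attempt and no reset: what is moved stays moved. The work goes in short steps, Python scripts to look and compute and a shell command to move; the robot and the scene stay as the last step left them, time stands still between calls to the robot, and variables do not carry over. Pictures are saved under pics/ and viewed, and the job is handed in when it is done.

```bash
ls; mkdir -p pics; cat > h.py <<'E'
import numpy as np, cv2
from scipy.spatial.transform import Rotation as R
from plant import env, viewer, sign_off, nets
def T(cam,st):
    c=viewer.calibration(cam)
    M=np.eye(4)
    if 'mount' in c:
        q=np.array(st['eef_rot']); M[:3,:3]=R.from_quat(q[[1,2,3,0]]).as_matrix(); M[:3,3]=st['tcp_pos']
        return M@np.array(c['mount'])
    M[:3,:3]=np.array(c['rotation']) if np.shape(c['rotation'])==(3,3) else R.from_quat(np.array(c['rotation'])[[1,2,3,0]]).as_matrix()
    M[:3,3]=c['eye']; return M
def save(n,p): cv2.imwrite('pics/'+n+'.png',cv2.cvtColor(p,cv2.COLOR_RGB2BGR))
def world(M,p): return (M@np.append(p,1))[:3]
def deproj(cam,M,u,v,d):
    c=viewer.calibration(cam); K=np.array(c['mtx'])
    return world(M,[(u-K[0,2])/K[0,0]*d,-(v-K[1,2])/K[1,1]*d,-d])
E
python3 - <<'E'
from h import *
st=env.state();print(st['clock'],st['tcp_pos'],st['eef_rot'],st['width'])
print({k:np.round(v,3).tolist() if not isinstance(v,str) else v for k,v in viewer.calibration('scene').items()})
for cam in ['scene','side']:
    p,d=viewer.capture(cam);save(cam+'0',p)
    M=T(cam,st)
    for t in ['walnut_knob_grip','walnut_offcut','pale_knob']:
        f=nets.spot_in if t=='pale_knob' else nets.tip_of
        for r in f(t,cam): print(cam,t,round(r['confidence'],2),np.round(world(M,r['at']),3))
E
```

```text
pics
0.0 [0.20505243 0.5895911  0.23013425] [-2.91771934e-04  1.66638387e-01  9.86017451e-01 -1.07218514e-03] 0.08519748190302955
{'mtx': [[378.996, 0.0, 277.157], [0.0, 378.996, 210.56], [0.0, 0.0, 1.0]], 'eye': [0.072, -0.597, 0.43], 'rotation': [0.778, 0.521, -0.186, -0.299]}
scene walnut_knob_grip 0.72 [0.451 0.152 0.075]
scene walnut_offcut 0.71 [0.512 0.14  0.015]
scene walnut_offcut 0.7 [0.703 0.162 0.003]
scene pale_knob 0.79 [ 0.492 -0.204  0.058]
scene pale_knob 0.67 [0.45  0.142 0.061]
side walnut_knob_grip 0.75 [0.452 0.152 0.074]
side walnut_offcut 0.81 [ 0.705  0.16  -0.002]
side walnut_offcut 0.77 [0.517 0.136 0.018]
side pale_knob 0.59 [ 0.502 -0.179  0.062]
```

View pics/scene0.png

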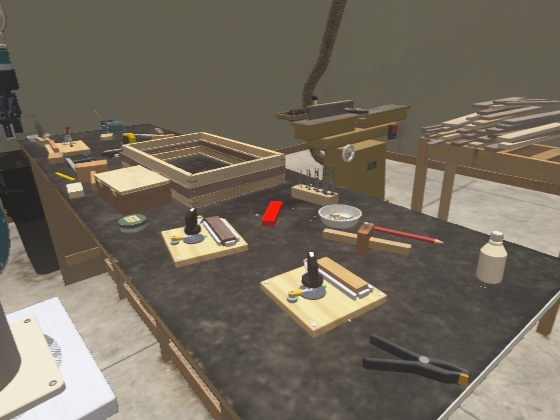

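View pics/side0.png

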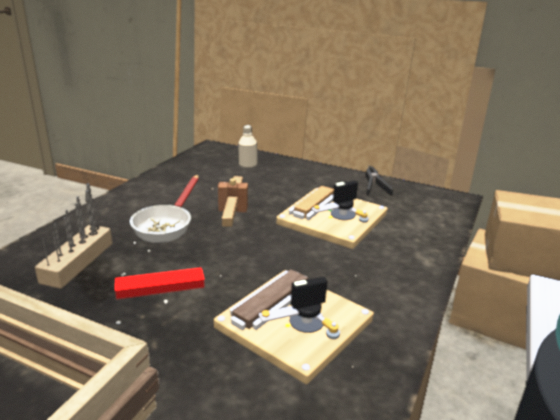

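The walnut fixture is the far one in the scene picture (knob at ~(192,222), dark off-cut at ~(220,230)). In the side picture its knob is at (308,292) with the walnut at (268,297). The red bar at (272,212) is the decoy. Both cameras agree on the knob axis to about 1 mm. Next I'll work out an approach pose and measure the bar direction.

```bash
python3 - <<'E'
from h import *
st=env.state()
c=viewer.calibration('wrist');print(np.round(c['mount'],3).tolist(),np.round(c['mtx'],0).tolist())
q=np.array(st['eef_rot']);Rt=R.from_quat(q[[1,2,3,0]]).as_matrix();print(np.round(Rt,3))
print('tool shift cm to hover',Rt.T@(np.array([0.43,0.15,0.27])-st['tcp_pos'])*100)
for cam in ['side','scene']:
    p,d=viewer.capture(cam); M=T(cam,st)
    for t in ['walnut_knob_grip']:
        for r in nets.trace(t,cam):
            m=r['mask'];v,u=np.nonzero(m&(d>0))
            P=np.array([deproj(cam,M,a,b,d[b,a]) for a,b in zip(u,v)])
            print(cam,r['confidence'],len(P),P.mean(0))
            Q=P[(P[:,2]>.085)&(P[:,2]<.1)]
            print(len(Q)); 
            if len(Q)>5:
                print(Q.mean(0),Q.min(0),Q.max(0)); w,V=np.linalg.eigh(np.cov(Q[:,:2].T));print(w**.5,np.degrees(np.arctan2(V[1,1],V[0,1])))
E
```

```text
[[-0.001, 0.961, 0.277, 0.072], [1.0, 0.001, 0.0, -0.001], [0.0, 0.277, -0.961, -0.144], [0.0, 0.0, 0.0, 1.0]] [[375.0, 0.0, 280.0], [0.0, 375.0, 206.0], [0.0, 0.0, 1.0]]
[[-0.944  0.329 -0.   ]
 [ 0.329  0.944 -0.   ]
 [ 0.    -0.    -1.   ]]
tool shift cm to hover [-35.68223849 -34.1934912   -3.87542589]
side 0.91 1647 [0.45592609 0.16409548 0.06366413]
312
[0.44930223 0.15544882 0.08996299] [0.42915837 0.13353963 0.0850044 ] [0.4709697  0.17527351 0.09398876]
[0.00384475 0.01481038] -135.46734048988552
scene 0.57 381 [0.45727988 0.16084339 0.0586653 ]
60
[0.4488818  0.14933605 0.08787824] [0.43002563 0.13170318 0.0851044 ] [0.47144413 0.16869467 0.08996611]
[0.00382592 0.01510836] -137.66765483782416
```

```bash
python3 -m crank '{"hand":[1,1,1,1,1,1,1,1,1,1,1,1,1],"translation":[[-4,-3.5,-2],[-8,-7,-2],[-12,-10.5,-2],[-16,-14,-2],[-20,-17.5,-2],[-24,-21,-2],[-28,-24.5,-2],[-31,-27.5,-2],[-34,-30,-2],[-37.5,-33.2,-2],[-37.5,-33.2,-2],[-37.5,-33.2,-2],[-37.5,-33.2,-2]],"turn":[[0,0,-0.14],[0,0,-0.28],[0,0,-0.42],[0,0,-0.56],[0,0,-0.7],[0,0,-0.84],[0,0,-0.98],[0,0,-1.12],[0,0,-1.17],[0,0,-1.17],[0,0,-1.17],[0,0,-1.17],[0,0,-1.17]]}'
python3 - <<'E'
from h import *
st=env.state();print(st['tcp_pos'],st['joint_positions'])
p,d=viewer.capture('wrist');save('w1',p);M=T('wrist',st)
for t in ['walnut_knob_grip','walnut_offcut']:
    for r in nets.tip_of(t,'wrist'): print(t,round(r['confidence'],2),np.round(world(M,r['at']),4))
for r in nets.trace('walnut_knob_grip','wrist'):
    m=r['mask'];v,u=np.nonzero(m&(d>0))
    P=np.array([deproj('wrist',M,a,b,d[b,a]) for a,b in zip(u,v)])
    Q=P[(P[:,2]>.085)&(P[:,2]<.1)]
    print(r['confidence'],len(Q))
    if len(Q)>5:
        box=cv2.minAreaRect(Q[:,:2].astype(np.float32)*1000)
        print(Q.mean(0),box); w,V=np.linalg.eigh(np.cov(Q[:,:2].T));print(w**.5,np.degrees(np.arctan2(V[1,1],V[0,1])))
q=np.array(st['eef_rot']);Rt=R.from_quat(q[[1,2,3,0]]).as_matrix();print(np.round(Rt,3), np.degrees(np.arctan2(Rt[1,1],Rt[0,1])))
E
```

```text
clock: 1.9
tcp_pos: [0.4505, 0.1531, 0.2514]
eef_rot: [-0.0, -0.405, 0.914, 0.0]
contact_force: [-0.1, 0.5, 0.7]
width: 0.0852
[0.4505449  0.1530962  0.25137028] [ 1.91253011e-01 -6.42147100e-04 -3.05032094e-01  1.26657534e+00
  5.53024499e-04 -6.42053609e-01]
walnut_knob_grip 0.73 [0.4466 0.1518 0.0744]
walnut_offcut 0.57 [0.5112 0.1333 0.0174]
0.64 987
[0.4487144  0.15211313 0.0895681 ] ((449.6755065917969, 153.03981018066406), (52.304683685302734, 13.992574691772461), 44.424381256103516)
[0.00395093 0.01472914] -135.41402192420335
[[-0.672 -0.74  -0.   ]
 [-0.74   0.672  0.001]
 [-0.     0.001 -1.   ]] 137.74495275864228
```

View pics/w1.png

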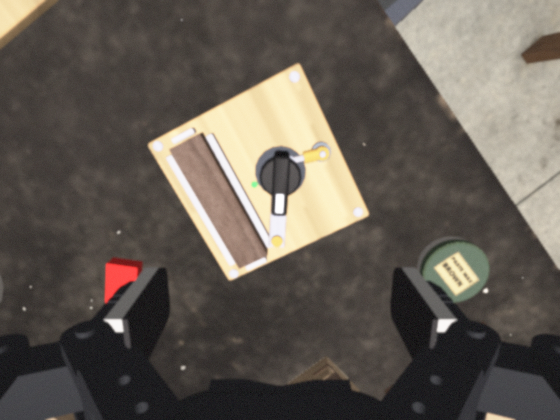

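The wrist view shows the open bar at ~(280,185), white mark and finger pointing down toward (278,240), with the walnut to its left at (222,195). Bar top: centre (0.450, 0.153), 52×14 mm, z 0.090, angle 44.5°, all matching the given sizes and the other two cameras. I'll descend and grip.

```bash
python3 -m crank '{"hand":[1,1,1,1,1,1,1,1],"translation":[[0,0,3],[0,0,7],[0,0,11],[0,0,14],[0,0,17],[0,0,19],[0,0,19.4],[0,0,19.4]],"turn":[[0,0,0.056],[0,0,0.056],[0,0,0.056],[0,0,0.056],[0,0,0.056],[0,0,0.056],[0,0,0.056],[0,0,0.056]]}'
python3 -m crank '{"hand":[0.6,0.3,0.1,0,0,0,0,0,0,0],"translation":[[0,0,0],[0,0,0],[0,0,0],[0,0,0],[0,0,0],[0,0,0],[0,0,0],[0,0,0],[0,0,0],[0,0,0]],"turn":[[0,0,0],[0,0,0],[0,0,0],[0,0,0],[0,0,0],[0,0,0],[0,0,0],[0,0,0],[0,0,0],[0,0,0]]}'
python3 - <<'E'
from h import *
st=env.state();print(st['tcp_pos'],st['joint_positions'],st['contact_force'],st['wrist_torque'])
p,d=viewer.capture('side');save('s2',p)
E
```

```text
clock: 2.9
tcp_pos: [0.4496, 0.1541, 0.057]
eef_rot: [-0.001, -0.381, 0.925, 0.0]
contact_force: [1.4, -0.6, 0.3]
width: 0.0855
clock: 3.9
tcp_pos: [0.4508, 0.1536, 0.0579]
eef_rot: [0.0, -0.38, 0.925, -0.0]
contact_force: [-2.0, -0.3, 6.3]
width: 0.0132
[0.45077568 0.1535542  0.0578631 ] [ 1.92407013e-01  1.80048877e-01 -5.54464449e-01  8.35754876e-01
  7.68888051e-05 -5.86743914e-01] [-2.00358159 -0.34352428  6.30619779] [-0.03489061  0.24544159 -0.028457  ]
```

View pics/s2.png

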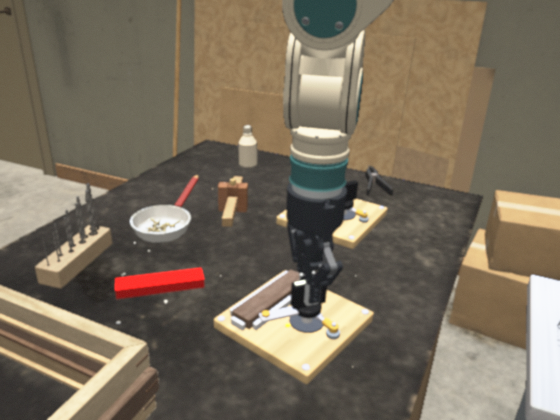

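The bar is gripped: width 13 mm, fingers on the knob at (310,295). Now I'll turn it clockwise, which is positive about the downward tool z.

```bash
python3 -m crank '{"hand":[0,0,0,0,0,0,0,0,0,0,0,0,0,0],"translation":[[0,0,0],[0,0,0],[0,0,0],[0,0,0],[0,0,0],[0,0,0],[0,0,0],[0,0,0],[0,0,0],[0,0,0],[0,0,0],[0,0,0],[0,0,0],[0,0,0]],"turn":[[0,0,0.08],[0,0,0.16],[0,0,0.25],[0,0,0.34],[0,0,0.43],[0,0,0.52],[0,0,0.61],[0,0,0.7],[0,0,0.79],[0,0,0.87],[0,0,0.95],[0,0,1.01],[0,0,1.01],[0,0,1.01]]}'
python3 - <<'E'
from h import *
st=env.state();print(st['contact_force'],st['wrist_torque'])
p,d=viewer.capture('side');save('s3',p)
E
```

```text
clock: 5.35
tcp_pos: [0.4506, 0.1543, 0.0579]
eef_rot: [-0.0, 0.115, 0.993, 0.001]
contact_force: [-1.7, 3.2, 5.4]
width: 0.0133
[-1.71990679  3.19217482  5.38371579] [ 0.34656355  0.36215396 -0.10673833]
```

View pics/s3.png

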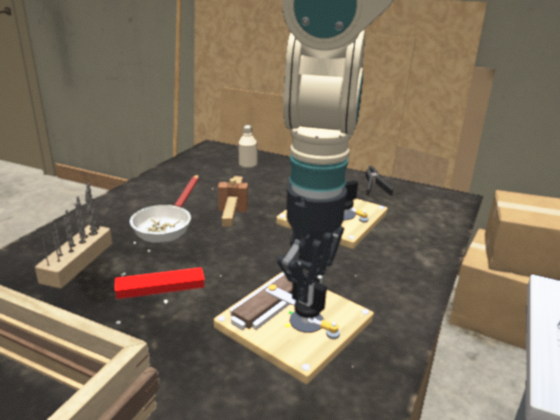

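The finger now lies across the walnut at ~(280,290). I'll open the gripper and retreat straight up.

```bash
python3 -m crank '{"hand":[0.3,0.6,1,1,1,1,1,1,1,1,1,1,1],"translation":[[0,0,0],[0,0,0],[0,0,0],[0,0,0],[0,0,0],[0,0,0],[0,0,-2],[0,0,-5],[0,0,-9],[0,0,-13],[0,0,-16],[0,0,-18],[0,0,-18]],"turn":[[0,0,0],[0,0,0],[0,0,0],[0,0,0],[0,0,0],[0,0,0],[0,0,0],[0,0,0],[0,0,0],[0,0,0],[0,0,0],[0,0,0],[0,0,0]]}'
python3 - <<'E'
from h import *
st=env.state()
p,d=viewer.capture('wrist');save('w4',p);M=T('wrist',st)
for t in ['walnut_knob_grip','walnut_offcut']:
    for r in nets.tip_of(t,'wrist'): print(t,round(r['confidence'],2),np.round(world(M,r['at']),4))
for r in nets.trace('walnut_knob_grip','wrist'):
    m=r['mask'];v,u=np.nonzero(m&(d>0))
    P=np.array([deproj('wrist',M,a,b,d[b,a]) for a,b in zip(u,v)])
    Q=P[(P[:,2]>.085)&(P[:,2]<.1)]
    if len(Q)>5:
        w,V=np.linalg.eigh(np.cov(Q[:,:2].T));print(len(Q),Q.mean(0),cv2.minAreaRect(Q[:,:2].astype(np.float32)*1000),np.degrees(np.arctan2(V[1,1],V[0,1])))
p,d=viewer.capture('scene');save('c4',p)
E
```

```text
clock: 6.7
tcp_pos: [0.4529, 0.154, 0.2409]
eef_rot: [0.003, 0.115, 0.993, 0.001]
contact_force: [0.5, 0.2, -0.3]
width: 0.0853
walnut_knob_grip 0.61 [0.4489 0.1535 0.0729]
walnut_offcut 0.98 [0.5148 0.1317 0.0205]
walnut_offcut 0.88 [0.6997 0.1513 0.0012]
```

View pics/w4.png

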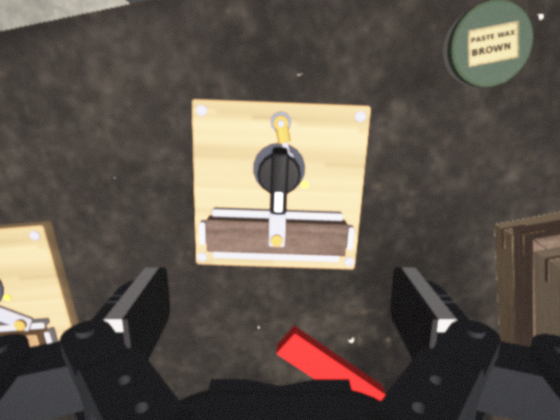

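View pics/c4.png

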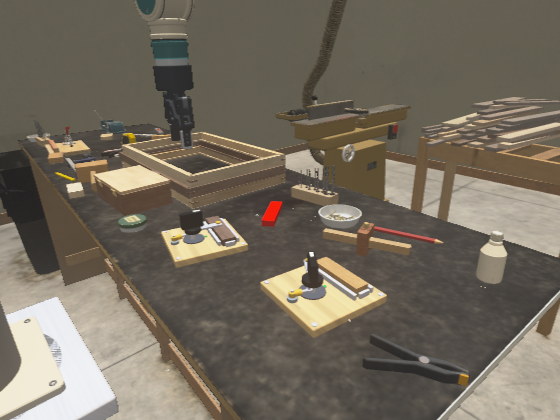

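The wrist view shows the bar at (279,180), with the finger square across the walnut at (277,232). The walnut is still between its fences, about 69 mm from the axis. In the scene view the other knob at (312,270) is unchanged and the gripper is clear.

```bash
python3 -c "
from plant import sign_off
print(sign_off())"
```

```text
the job is handed in; nothing more can be done
None
```

I locked the walnut fixture and handed the job in; the robot clock last read 6.7 s, against the 29 s limit. I gripped its knob bar, turned it about 58° clockwise past the detent, then let go and lifted straight up.

**Last checks:**
- **Walnut knob:** the wrist picture shows the steel finger square across the walnut. My numeric check of the bar angle gave no result after the release, so this rests on the picture and the commanded turn.
- **Walnut off-cut:** it is still in its bed between the fences. Its centre measured about 69 mm from the knob axis, against the 82 mm limit.
- **Other fixture:** its knob looks unchanged in the scene picture. I did not measure its angle.
- **Robot:** the gripper is open with its tips about 24 cm above the bench and the contact force near zero. The highest wrist-force reading I saw was about 7 N.

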